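# Hold a sara against the jig's sprung stop for the insert fitter

### The arm

A 6-joint arm with a two-finger parallel gripper is mounted at the origin on the work surface. World frame = base frame: x ahead of the robot, y to its left, z up, the work surface at z = 0. Lengths are in m, angles in rad, forces in N, time in s.
With the tool pointing down it reaches from about 0.3 to 0.775 m from the base axis. Payload 14.6 kg.
Tool frame: the origin (TCP) lies between the finger pads; the fingertips stand ctrl.tip_extent ahead of it and the grasp point (between the pads) lies 3 mm ahead of it (ctrl.tip_extent is the distance from the TCP to the fingertips, in m); z points along the fingers, y is the line along which they close (so a half turn about z gives the same grasp; the last joint's range is limited). The gripper opens to 94 mm and grips with 3 to 60 N. Pads are 16 mm wide; open, the fingers measure 119 mm over their backs; the gripper's body (75 mm by 177 mm) begins 78 mm behind the grasp point.
Start: joints at [1.277, 0.3, 1.521, -0, 1.321, -0.067], TCP at [0.124, 0.536, 0.227] pointing down, gripper open.
Joint ranges: [-3.03, 3.03], [-0.79, 2.21], [0.23, 2.52], [-1.04, 4.18], [0, 3.07], [-2.55, 2.55]. Speed limits (rad/s): [2.22, 2.22, 2.57, 3.14, 3.14, 3.14].

### API

Orientations are given as [roll, pitch, yaw] about the fixed x, y, z axes, in that order (R = Rz(yaw) Ry(pitch) Rx(roll)).
In Python, from station import ctrl gives the robot as it stands.
- The arm moves only by the shell command python3 shift.py [OPENING] [FORCE], which reads ROWS from standard input. ROWS is a JSON list of rows, 1 to 10 of them, each an object with the fields pos (a list: dx, dy, dz in shares of the most that a row can go, 1 being 50 mm), r (a list: a rotation vector rx, ry, rz in fractions of the full range, 1 being 2 pi rad); a field left out counts as zero; each row shifts and turns the commanded pose from where the row before left it, along the tool's axes as they then stand; what a row does not reach is not made up. A row lasts 1/10 s, in which the tool goes at most 0.05 m and 0.15 rad, less where a joint would pass 70% of its speed; a pose out of reach is approached as far as the arm can. OPENING is the finger opening in m, set as the command begins (- or left out keeps the last). The fingers move at their own pace and stop on an object; FORCE is the grip in N (left out, the last holds). Time passes only in rows, so rows that do not move let the fingers close. It prints the time, the measured TCP pose, the force, the opening and the grip force at its end. Shift and turn numbers lie between -1 and 1, and a call with a number outside is refused. Input that does not fit is refused with a message, and nothing moves.
- ctrl.get_obs(): the state, without advancing time (a new reading comes with each control period).
- ctrl.camera(name): name is "scene" or "side" or "wrist"; returns a dict with "pixels" (384x512x3 uint8, blue, green, red), "fx", "fy", "cx", "cy" (pixels), "extrinsics" (4x4, takes a point from camera to world coordinates). Camera axes: x right, y up, looking along -z (the intrinsics and any distortion apply to the point x, -y, -z); pixel columns grow to the right and rows downward; lengths in m; the calibration is good to about 2 mm. The wrist camera is an equidistant fisheye: a pixel r from the principal point sees the ray r / f radians off the axis. A picture is of the moment at which its call begins. There is no depth.
- ctrl.hand_in(): hands the job in; it is judged then, once.
The state is a dict: "time_s": time; "qpos": joint angles; "joint_vel": joint speeds; "tau": joint torques, N m; "ee_pos": TCP position; "eef_rot": TCP orientation; "force": force on the tool from outside, world axes, zero at the start; "moment": the same for the moment, N m; "grip_width": finger opening in m; "grip_force": force on a finger pad.
Only numpy, scipy, OpenCV 4.12 (cv2) and the standard library are available. Lean on these libraries where they do the work, as an engineer would, in place of code of your own. Each camera call takes 0.05 s, during which the arm holds its last target. There are 200 camera calls.

### The job

Be a third hand for the fitter: pick the pale, unsanded beech sara off the dowel rack, lay it down along the two steel rails of the insert jig with its big cup towards the rubber stop, and push it along the rails against the stop with a steady 10 N or so, which takes about half of the red band on the stop's plunger into the barrel. Never ram the stop to the end of its travel, and leave the walnut sara and everything else on the cart where it is. Finish while holding: keep your grip round the sara's waist and keep up the push, with the small cup left clear for the fitter to drive in the brass insert.

Things in the scene. Friction and masses are not known exactly. Their poses are not given: they have to be found in the camera images.
- beech_sara: The part to hold: pale unsanded beech sara (double-cup crosspiece of a kendama), a turned barrel 70 mm long, 45 to 80 g, lying on the rack. Origin on its axis at mid-length; x runs along the barrel from the small cup (41 mm across, dark 9 mm pilot bore in its floor) to the big cup (44 mm). Grip the 33 mm thick straight waist (x -12 to +12 mm), closing across the barrel. Round: any roll about x.
- big_rim (a point): Centre of the big cup's rim plane on the beech sara, 35 mm from its origin along its x.
- walnut_sara: Bystander: a finished sara of the same shape and size in dark walnut, on the same rack; the two may have changed places.
- rack: Fixed wooden rack, base 220 x 70 mm, two parallel 10 mm dowels along its x, 27 mm apart centre to centre, tops 36 mm above the cart. The saras lie on them end to end, 55 mm either side of the middle, big cups to +x, axes about 54 mm above the cart. Origin: middle of its underside, on the cart. Nothing is higher than the saras; the fingers have room beside them down to the dowels' tops.
- jig: Fixed insert jig: aluminium base 215 x 90 x 12 mm, two parallel 10 mm steel rails along its x (27 mm apart centre to centre, tops 36 mm above the cart, from x = -75 to +52 mm). Origin on the cart, below the rails' centre line; +x points along the rails to the stop. The -x end is open for the fitter. Behind the stop, a steel spring barrel and blue bracket 70 mm high at most.
- seat (a point): Fixed point of the jig, 54 mm above the cart at jig x = y = 0: where the sara's origin is when it lies on the rails with its big cup just touching the free stop. A sara on the rails has its small cup 2 mm lower than the big one.
- stop_pad: The jig's sprung stop: black rubber pad, 40 mm across, on a plunger that slides along the jig's +x into the barrel. Origin: centre of the pad's face, 55 mm above the cart, at jig x = 35 mm when free; axes as the jig's. Spring: 1.5 N per mm from first touch, hard end at 12.5 mm (19 N). The plunger's red band begins to enter the barrel at 4 mm (6 N) and is all in at 10 mm (15 N).
- tama: Bystander: matte navy tama ball, 60 mm, on a cork ring. Origin at the ball's centre.
- insert_plug: Bystander: brass thread insert plug, 18 mm across, 15 mm high, standing on the cart for the fitter. Origin at the centre of its underside.
- caliper_block: Bystander: hardwood caliper block, 120 x 26 x 44 mm, with gauge notches in its top. Origin at the centre of its underside.
- driver: Bystander: screwdriver with a red handle, 190 mm, lying on the cart.
- wax_tin: Bystander: low round wax tin, 64 mm across, 35 mm high. Origin at the centre of its underside.

How it is judged:
On the way, in this order (a step that is already met when the one before it is completed fails the run):
1. The beech sara is gripped and lifted clear of the rack (z of beech_sara in the frame of rack above 0.078 m and contact force between the fingers and beech_sara above 0.2 N), for 0.2 s.
2. It lies along the jig's rails, big cup towards the stop (y of beech_sara in the frame of jig between -0.005 and 0.005 m and z of beech_sara in the frame of jig between 0.049 and 0.059 m and angle between the x axis of beech_sara and the x axis of jig, either way round below 0.1 rad and distance between big_rim and stop_pad below 0.045 m), for 0.2 s.
At the end, for the whole second after the job is handed in: Held all through the last second: sara at rest on the jig's rails (height 50-58 mm, 5 mm sideways, 0.1 rad), big cup square on the stop pad (6 mm), pressed on it with 6 to 15 N, fingers still gripping the waist within 20 mm of mid-length (contact force between beech_sara and stop_pad between 6 and 15 N and distance between big_rim and stop_pad below 0.006 m and y of beech_sara in the frame of jig between -0.005 and 0.005 m and z of beech_sara in the frame of jig between 0.05 and 0.058 m and angle between the x axis of beech_sara and the x axis of jig, either way round below 0.1 rad and linear speed of beech_sara below 0.01 m/s and contact force between the fingers and beech_sara above 2 N and x of the grasp point in the frame of beech_sara between -0.02 and 0.02 m); the arm keeps its last pose, push and grip.
It fails at once if the stop is rammed to the end of its travel (x of stop_pad in the frame of jig above 0.0471 m).
It fails at once if the walnut sara is disturbed (moved over 20 mm) (distance of walnut_sara from where it was at the start of the episode above 0.02 m).
It fails at once if the tama, insert plug, caliper block, screwdriver or wax tin is disturbed (moved over 20 mm) (distance of any of tama, insert_plug, caliper_block, driver, wax_tin from where it was at the start of the episode above 0.02 m).
It also fails if it takes over 38 s, if anything falls off the work surface, if the arm or the gripper's body presses on something with over 40 N, if the wrist force passes 120 N, or if a joint passes its speed limit or range.

## Working session

There is one attempt and no reset: what is moved stays moved. The work goes in short steps, Python scripts to look and compute and a shell command to move; the robot and the scene stay as the last step left them, time stands still between calls to the robot, and variables do not carry over. Pictures are saved under pics/ and viewed, at most 10 in all, crops included, and the job is handed in when it is done.

```bash
ls; mkdir -p pics; cat > h.py <<'E'
import numpy as np, cv2
from station import ctrl
def snap(n,f):
    c=ctrl.camera(n); cv2.imwrite('pics/'+f+'.png',c['pixels']); np.savez('pics/'+f+'.npz',**{k:np.array(v) for k,v in c.items()}); return c
def load(f): return dict(np.load('pics/'+f+'.npz'))
E
python3 - <<'E'
from h import *
for n in('scene','side','wrist'):
    c=snap(n,n+'0'); print(n,[k for k in c],c['fx'],c['fy'],c['cx'],c['cy']);print(np.round(c['extrinsics'],3))
    for k in c:
        if k not in('pixels','extrinsics','fx','fy','cx','cy'): print(k,c[k])
a=np.hstack([cv2.imread('pics/scene0.png'),cv2.imread('pics/side0.png')])
print(ctrl.tip_extent); print(ctrl.get_obs())
E
```

```text
pics
shift.py
station.py
scene ['pixels', 'fx', 'fy', 'cx', 'cy', 'extrinsics'] 437.70359916948524 437.70359916948524 256.80838342086497 196.8340795533151
[[-0.402 -0.612  0.681  1.407]
 [ 0.915 -0.25   0.315  0.297]
 [-0.022  0.751  0.66   0.862]
 [ 0.     0.     0.     1.   ]]
side ['pixels', 'fx', 'fy', 'cx', 'cy', 'extrinsics'] 430.28800833789245 430.28800833789245 253.53461445141457 187.75303135588584
[[ 0.933  0.272 -0.238  0.313]
 [-0.361  0.712 -0.602 -0.758]
 [ 0.005  0.648  0.762  0.952]
 [ 0.     0.     0.     1.   ]]
wrist ['pixels', 'fx', 'fy', 'cx', 'cy', 'extrinsics'] 297.3186396354542 297.3186396354542 256.5611542281913 195.09452473675813
[[ 0.226 -0.945 -0.235  0.057]
 [ 0.974  0.219  0.056  0.552]
 [-0.001 -0.242  0.97   0.384]
 [ 0.     0.     0.     1.   ]]
0.022
{'time_s': 0.15, 'qpos': array([ 1.27738632e+00,  3.00334805e-01,  1.52140291e+00,  6.02396365e-06,
        1.32069212e+00, -6.65691615e-02]), 'joint_vel': array([-0.00021346, -0.00222804, -0.00208287,  0.00045681,  0.00110992,
       -0.00214962]), 'tau': array([ 7.39345469e-04, -5.31959724e+01, -3.52823710e+01,  7.09036295e-02,
        2.35533400e-02, -8.29376222e-05]), 'ee_pos': array([0.12363219, 0.53575472, 0.22703646]), 'eef_rot': array([-3.14075771e+00, -6.15116452e-05,  2.91475029e+00]), 'force': array([-1.28746835, -1.07501425,  0.19323595]), 'moment': array([-0.01966075, -0.01515063,  0.00882359]), 'grip_force': 0.0, 'grip_width': 0.09410404917359959}
```

View pics/scene0.png

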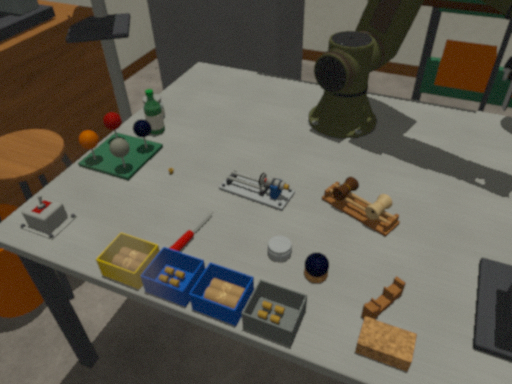

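View pics/side0.png

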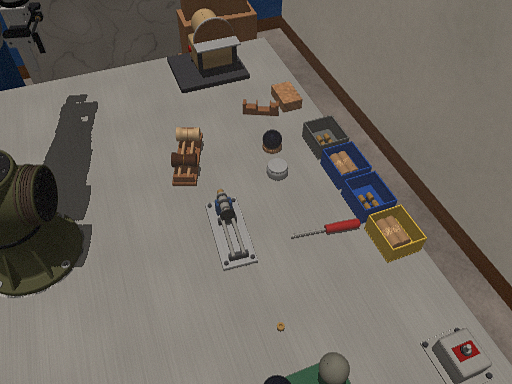

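View pics/wrist0.png

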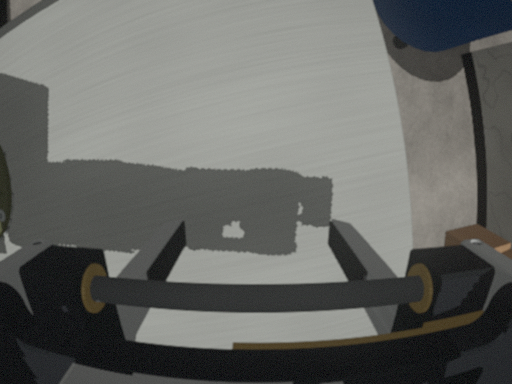

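Scene: beech near (379,207), walnut near (347,188), jig near (257,190) with its stop towards (285,188). Side: beech (188,134), walnut (184,158), jig (230,230) with stop up at (225,205). I'll get coarse positions by triangulation and a zoomed composite.

```bash
cat >> h.py <<'E'
def ray(c,u,v,fish=False):
    x=(u-c['cx'])/c['fx']; y=(v-c['cy'])/c['fy']
    if fish:
        r=np.hypot(x,y); s=np.sin(r)/r if r>1e-9 else 1; d=np.array([x*s,-y*s,-np.cos(r)])
    else: d=np.array([x,-y,-1.])
    E=c['extrinsics']; d=E[:3,:3]@d; return E[:3,3],d/np.linalg.norm(d)
def plane(c,u,v,z,fish=False):
    o,d=ray(c,u,v,fish); return o+d*(z-o[2])/d[2]
def tri(rs):
    A=sum(np.eye(3)-np.outer(d,d) for o,d in rs); b=sum((np.eye(3)-np.outer(d,d))@o for o,d in rs)
    p=np.linalg.solve(A,b); return p,[np.linalg.norm(np.cross(p-o,d)) for o,d in rs]
E
python3 - <<'E'
from h import *
s,d=load('scene0'),load('side0')
for n,a,b in(('beech',(379,207),(188,134)),('walnut',(347,188),(184,158))):
    p,e=tri([ray(s,*a),ray(d,*b)]); print(n,p.round(4),np.round(e,4))
print('jig0',plane(s,257,190,.012),plane(d,230,230,.012))
im=np.zeros((600,800,3),np.uint8)
z=lambda c,x,y,w,h,k:cv2.resize(c['pixels'][y:y+h,x:x+w],None,fx=k,fy=k,interpolation=cv2.INTER_CUBIC)
im[:300,:400]=z(s,215,155,80,60,5); im[:300,400:]=z(s,320,165,80,60,5)
im[300:,:400]=z(d,190,185,80,60,5)[:300]; im[300:,400:]=z(d,150,125,80,60,5)
cv2.imwrite('pics/zoom.png',im)
E
```

```text
beech [0.4838 0.2322 0.0498] [0.0019 0.0019]
walnut [0.4444 0.1325 0.0543] [0.0021 0.0021]
jig0 [ 0.50138656 -0.12046363  0.012     ] [ 0.49529653 -0.12908045  0.012     ]
```

View pics/zoom.png

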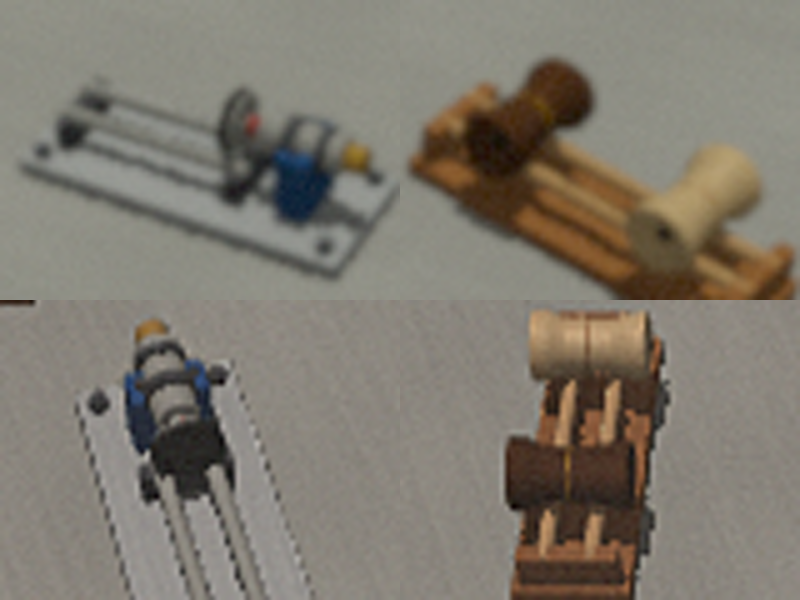

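The zoom shows both saras lying across the dowels: the beech's small cup, with its bore, faces the scene camera (zoom 657,235). The jig's stop pad is on the side nearer the rack, and its open end points away. Next I'll get the coarse directions and move to a wrist view.

```bash
cat >> h.py <<'E'
from scipy.spatial.transform import Rotation as Rn
def need(p,yaw):
    o=ctrl.get_obs(); R=Rn.from_euler('xyz',o['eef_rot']).as_matrix()
    T=Rn.from_euler('xyz',[np.pi,0,yaw]).as_matrix()
    print('t',round(o['time_s'],2),'ee',o['ee_pos'].round(4),o['eef_rot'].round(4),'F',o['force'].round(2))
    print('tool delta',(R.T@(np.array(p)-o['ee_pos'])).round(4),'rotvec',Rn.from_matrix(R.T@T).as_rotvec().round(4),'q6 end',round(np.arctan2(p[1],p[0])+np.pi/2-yaw,2))
E
python3 - <<'E'
from h import *
s,d=load('scene0'),load('side0')
Z=lambda ox,oy,zx,zy,x,y:(ox+(x-zx)/5,oy+(y-zy)/5)
def dirn(a,b,n): v=b-a; print(n,a.round(3),b.round(3),'len',np.linalg.norm(v[:2]).round(4),'ang',np.arctan2(v[1],v[0]).round(3))
dirn(plane(d,*Z(150,125,400,300,650,343),.06),plane(d,*Z(150,125,400,300,530,343),.06),'beech side small->big')
dirn(plane(s,*Z(320,165,400,0,655,235),.054),plane(s,*Z(320,165,400,0,735,175),.06),'beech scene')
dirn(plane(s,*Z(215,155,0,0,20,168),.0),plane(s,*Z(215,155,0,0,335,275),.0),'jig base edge scene')
dirn(plane(d,*Z(190,185,0,300,230,362),.012),plane(d,*Z(190,185,0,300,315,600),.012),'jig base edge side(+pi)')
need([.47,.22,.25],2.77)
E
```

```text
beech side small->big [0.517 0.207 0.06 ] [0.449 0.233 0.06 ] len 0.073 ang 2.778
beech scene [0.514 0.218 0.054] [0.457 0.248 0.06 ] len 0.0644 ang 2.656
jig base edge scene [ 0.526 -0.237  0.   ] [ 0.543 -0.024  0.   ] len 0.2131 ang 1.495
jig base edge side(+pi) [ 0.547 -0.03   0.012] [ 0.535 -0.194  0.012] len 0.1649 ang -1.645
t 0.15 ee [0.1236 0.5358 0.227 ] [-3.1408e+00 -1.0000e-04  2.9148e+00] F [-1.29 -1.08  0.19]
tool delta [-0.4085 -0.2298 -0.0228] rotvec [-0.0008 -0.      0.1448] q6 end -0.76
```

Units first: shifts go in shares of 50 mm and turns go in shares of 2 pi rad. So -0.043 m is -0.86, -0.0215 m is -0.43.

```bash
echo '[{"pos": [-0.86, -0.43, -0.06]}, {"pos": [-0.86, -0.43, -0.06]}, {"pos": [-0.86, -0.43, -0.06]}, {"pos": [-0.86, -0.43, -0.06]}, {"pos": [-0.86, -0.43, -0.06]}, {"pos": [-0.86, -0.43, -0.06]}, {"pos": [-0.86, -0.43, -0.06]}, {"pos": [-0.86, -0.43, -0.06]}, {"pos": [-0.86, -0.43, -0.06]}, {"pos": [-0.86, -0.43, -0.06]}]' | python3 shift.py 0.065 30
echo '[{"r": [0, 0, 0.0231]}, {}, {}]' | python3 shift.py
python3 - <<'E'
from h import *
snap('wrist','w1'); need([.484,.232,.25],2.75)
E
```

```text
time_s: 1.15
ee_pos: [0.4955, 0.2281, 0.2575]
eef_rot: [-3.142, -0.0, 2.915]
force: [0.1, 1.2, -0.1]
grip_width: 0.0651
grip_force: 0.0
time_s: 1.45
ee_pos: [0.4939, 0.23, 0.2573]
eef_rot: [-3.141, -0.0, 2.774]
force: [0.1, -0.6, 1.0]
grip_width: 0.0652
grip_force: 0.0
t 1.5 ee [0.4938 0.2303 0.2574] [-3.1415e+00 -2.0000e-04  2.7742e+00] F [0.75 0.29 0.27]
tool delta [ 0.0097 -0.0019  0.0074] rotvec [-0.0001 -0.0002  0.0242] q6 end -0.73
```

View pics/w1.png

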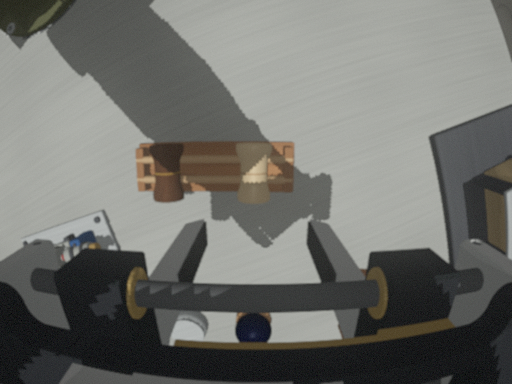

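The wrist view shows the beech at (254,172) with its axis vertical in the image: rim edges at rows ~142 and ~202, big cup at the top. The walnut is at (168,172) and the jig is at lower left. I'll move to a second wrist place, then triangulate with masks.

Converted, -0.03 m is -0.6, -0.02 m is -0.4.

```bash
echo '[{"pos": [-0.4, -0.6, 0]}, {"pos": [-0.4, -0.6, 0]}, {}, {}]' | python3 shift.py
cat >> h.py <<'E'
def beech(c,u,v,r=45,lo=(8,30,70),hi=(28,135,255)):
    h=cv2.cvtColor(c['pixels'],cv2.COLOR_BGR2HSV); m=cv2.inRange(h,np.array(lo),np.array(hi))
    k=np.zeros_like(m); cv2.rectangle(k,(u-r,v-r),(u+r,v+r),255,-1); m=cv2.morphologyEx(m&k,cv2.MORPH_OPEN,np.ones((3,3)))
    n,l,st,ce=cv2.connectedComponentsWithStats(m); i=1+np.argmax(st[1:,4]); return (l==i).astype(np.uint8),st[i],ce[i]
E
python3 - <<'E'
from h import *
snap('wrist','w2'); c=load('w2'); w=load('w1')
def px(p,c):
    q=np.linalg.inv(c['extrinsics'])@np.r_[p,1]; d=q[:3]/np.linalg.norm(q[:3]); t=np.arccos(-d[2]); a=np.array([d[0],-d[1]])/np.hypot(d[0],d[1])
    return (c['cx']+c['fx']*t*a[0],c['cy']+c['fy']*t*a[1])
print(px([.484,.232,.054],w),px([.484,.232,.054],c))
for n in('w1','w2','scene0','side0'):
    c=load(n); u,v=[int(round(x)) for x in px([.484,.232,.054],c)] if n[0]=='w' else {'scene0':(379,207),'side0':(188,134)}[n]
    h=cv2.cvtColor(c['pixels'],cv2.COLOR_BGR2HSV)
    print(n,u,v,[h[v+dy,u].tolist() for dy in(-22,-12,0,12,22)])
    m,st,ce=beech(c,u,v,45 if n[0]=='w' else 22); print(st,ce.round(1))
def crop(n,u,v):
    c=load(n); m,st,ce=beech(c,u,v,45 if n[0]=='w' else 22); p=c['pixels'].copy(); ct,_=cv2.findContours(m,0,1); cv2.drawContours(p,ct,-1,(0,255,0),1)
    return cv2.resize(p[v-40:v+40,u-50:u+50],(400,300),interpolation=cv2.INTER_NEAREST)
a=[int(round(x)) for x in px([.484,.232,.054],load('w1'))];b=[int(round(x)) for x in px([.484,.232,.054],load('w2'))]
cv2.imwrite('pics/m.png',np.vstack([np.hstack([crop('w1',*a),crop('w2',*b)]),np.hstack([crop('scene0',379,207),crop('side0',188,134)])]))
E
```

```text
time_s: 1.9
ee_pos: [0.5095, 0.1596, 0.2576]
eef_rot: [3.141, 0.0, 2.772]
force: [-0.6, 0.1, 0.3]
grip_width: 0.0651
grip_force: 0.0
(np.float64(254.3856325811784), np.float64(170.5479785721934)) (np.float64(303.5414227820163), np.float64(138.26639816088652))
w1 254 171 [[18, 67, 118], [19, 68, 117], [20, 56, 210], [21, 71, 141], [18, 68, 124]]
[ 209  141   86   63 4714] [251.3 168.7]
w2 304 138 [[20, 57, 206], [19, 63, 195], [19, 56, 213], [20, 57, 212], [19, 55, 210]]
[ 259  110   80   61 4350] [298.4 138.7]
scene0 379 207 [[27, 18, 142], [19, 65, 145], [19, 102, 163], [17, 143, 100], [15, 163, 139]]
[357 193  37  27 546] [378.  205.8]
side0 188 134 [[18, 22, 139], [16, 24, 137], [17, 98, 158], [10, 108, 59], [11, 120, 72]]
[175 127  25  28 422] [187.2 136.4]
```

View pics/m.png

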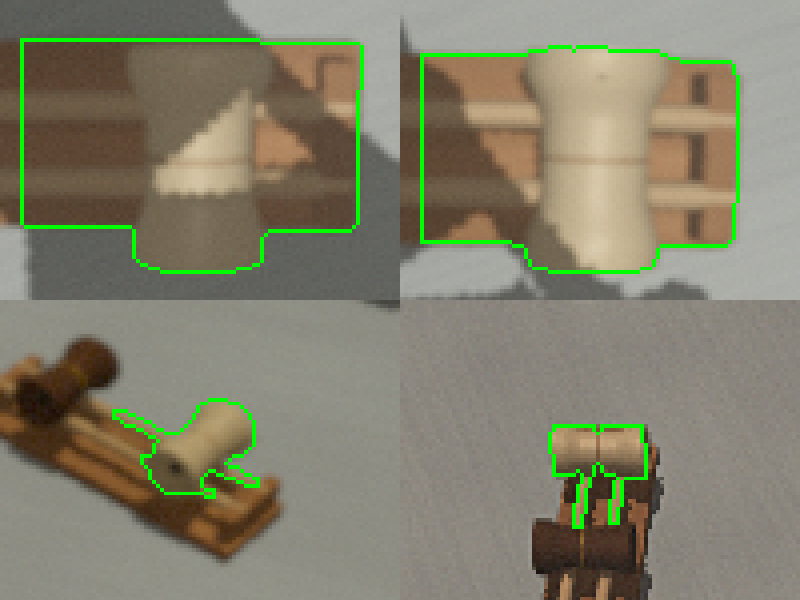

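The colour mask bleeds into the rack, but the 4x crops are clear. The burn ring at mid-length sits at crop (201,160) in w1 and (594,160) in w2, and the rims are at rows 48 and 271. I'll triangulate the ring and the rim middles.

```bash
python3 - <<'E'
from h import *
w1,w2,d=load('w1'),load('w2'),load('side0')
f=lambda a,x,y:(a[0]-50+x/4,a[1]-40+y/3.75)
A=(254,171);B=(304,138)
r=lambda c,a,x,y:ray(c,*f(a,x,y),True)
for n,rs in(('ring w1w2',[r(w1,A,201.5,160),r(w2,B,194.5,160)]),('ring +side',[r(w1,A,201.5,160),r(w2,B,194.5,160),ray(d,187.5,133.2)]),
 ('big rim',[r(w1,A,200,40),r(w2,B,199,49)]),('small rim',[r(w1,A,199,270),r(w2,B,193,271)])):
    p,e=tri(rs); print(n,p.round(4),np.round(e,4))
for c,a,t,b in((w1,A,(200,42),(198,262)),(w2,B,(199,55),(193,263))):
    p,q=plane(c,*f(a,*t),.054,True),plane(c,*f(a,*b),.054,True); v=p-q; print(p.round(4),q.round(4),((p+q)/2).round(4),np.hypot(*v[:2]).round(4),np.arctan2(v[1],v[0]).round(3))
E
```

```text
ring w1w2 [0.4872 0.2303 0.0522] [0.0007 0.0007]
ring +side [0.4859 0.2304 0.0532] [0.0018 0.0006 0.0024]
big rim [0.452  0.2444 0.0494] [0.001 0.001]
small rim [0.5203 0.2167 0.059 ] [0.0006 0.0006]
[0.4514 0.2441 0.054 ] [0.5194 0.217  0.054 ] [0.4854 0.2306 0.054 ] 0.0733 2.763
[0.4548 0.2432 0.054 ] [0.5181 0.2179 0.054 ] [0.4865 0.2306 0.054 ] 0.0682 2.762
```

The axis height comes out at about 0.053 m, as expected, and the length is 68–73 mm. That puts the beech at (0.486, 0.2305) with axis angle 2.763.

```bash
python3 -c "
from h import *
need([.486,.2305,.063],2.763)"
```

```text
t 1.95 ee [0.5094 0.1601 0.2576] [3.1413e+00 1.0000e-04 2.7720e+00] F [ 0.7  -0.49 -0.25]
tool delta [0.0473 0.0571 0.1946] rotvec [0.0003 0.0001 0.009 ] q6 end -0.75
```

Converted, 0.04 m is 0.8, 0.03 m is 0.6, 0.009 rad / 6.2832 = 0.0014.

```bash
echo '[{"pos": [0.474, 0.57, 0], "r": [0, 0, 0.0014]}, {"pos": [0.472, 0.572, 0]}, {"pos": [0, 0, 0.8]}, {"pos": [0, 0, 0.8]}, {"pos": [0, 0, 0.6]}, {}, {}, {}]' | python3 shift.py
python3 - <<'E'
from h import *
snap('wrist','w3'); need([.486,.2305,.063],2.763)
E
```

```text
time_s: 2.75
ee_pos: [0.4874, 0.2305, 0.1495]
eef_rot: [3.14, 0.002, 2.762]
force: [0.1, 0.0, -0.3]
grip_width: 0.0649
grip_force: 0.0
t 2.8 ee [0.4874 0.2304 0.1494] [3.1395e+00 2.1000e-03 2.7614e+00] F [ 0.08 -0.51  0.08]
tool delta [ 0.0015 -0.0006  0.0864] rotvec [ 0.0021  0.0021 -0.0016] q6 end -0.75
```

View pics/w3.png

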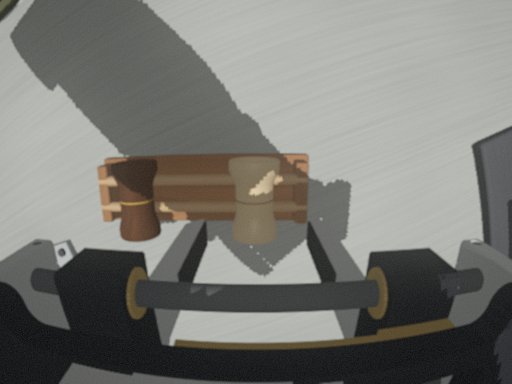

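The sara (254,~200) is centred between the fingers (inner edges at 206 and 308). I'll descend, close and lift.

Converted, 0.03 m is 0.6, 0.015 m is 0.3, 0.002 rad / 6.2832 = 0.0003.

```bash
echo '[{"pos": [0.03, 0, 0.6], "r": [0.0003, 0.0003, 0]}, {"pos": [0, 0, 0.6]}, {"pos": [0, 0, 0.3]}, {"pos": [0, 0, 0.228]}, {}, {}, {}]' | python3 shift.py
python3 -c "
from h import *
need([.486,.2305,.063],2.763)"
```

```text
time_s: 3.5
ee_pos: [0.4858, 0.2305, 0.0623]
eef_rot: [-3.141, -0.001, 2.761]
force: [1.1, 0.1, -0.0]
grip_width: 0.0648
grip_force: 0.0
t 3.5 ee [0.4858 0.2305 0.0623] [-3.1409e+00 -6.0000e-04  2.7608e+00] F [ 1.07  0.1  -0.  ]
tool delta [-0.0002  0.     -0.0007] rotvec [-0.0007 -0.0006 -0.0022] q6 end -0.75
```

Converted, -0.03 m is -0.6, -0.02 m is -0.4.

```bash
echo '[{}, {}, {}, {}, {}, {}, {}, {}]' | python3 shift.py 0.02 40
echo '[{"pos": [0, 0, -0.2]}, {"pos": [0, 0, -0.4]}, {"pos": [0, 0, -0.6]}, {"pos": [0, 0, -0.6]}, {"pos": [0, 0, -0.4]}, {"pos": [0, 0, -0.2]}, {}, {}, {}]' | python3 shift.py
python3 -c "
from h import *
need([.5,-.13,.18],1.5)"
```

```text
time_s: 4.3
ee_pos: [0.4853, 0.2303, 0.0611]
eef_rot: [-3.14, -0.002, 2.761]
force: [-1.6, -0.2, -0.0]
grip_width: 0.0323
grip_force: 40.0
time_s: 5.2
ee_pos: [0.4851, 0.2302, 0.1798]
eef_rot: [-3.138, -0.004, 2.761]
force: [0.0, -0.5, -0.2]
grip_width: 0.0321
grip_force: 40.0
t 5.2 ee [0.4851 0.2302 0.1798] [-3.1382 -0.0035  2.7608] F [ 0.03 -0.52 -0.22]
tool delta [-0.1477 -0.3289  0.0004] rotvec [-5.1000e-03 -9.0000e-04  1.2608e+00] q6 end -0.18
```

The sara is gripped at 32 mm width with 40 N. I'll carry it to the jig, turn, and view the jig from two places.

Converted, -0.0428 m is -0.856, -0.0189 m is -0.378.

```bash
echo '[{"pos": [-0.378, -0.856, -0.06]}, {"pos": [-0.378, -0.856, -0.06]}, {"pos": [-0.378, -0.856, -0.06]}, {"pos": [-0.378, -0.856, -0.06]}, {"pos": [-0.378, -0.856, -0.06]}, {"pos": [-0.378, -0.856, -0.06]}, {"pos": [-0.378, -0.856, -0.06]}, {"pos": [-0.378, -0.856, -0.06]}, {"pos": [-0.378, -0.856, -0.06]}]' | python3 shift.py
echo '[{"r": [0, 0, 0.0223]}, {"r": [0, 0, 0.0223]}, {"r": [0, 0, 0.0223]}, {"r": [0, 0, 0.0223]}, {"r": [0, 0, 0.0223]}, {"r": [0, 0, 0.0223]}, {"r": [0, 0, 0.0223]}, {"r": [0, 0, 0.0223]}, {"r": [0, 0, 0.0223]}, {}]' | python3 shift.py
echo '[{}, {}]' | python3 shift.py
python3 - <<'E'
from h import *
snap('wrist','w4'); need([.5,-.13,.18],1.5)
E
echo '[{"pos": [0.2, -0.6, 0]}, {"pos": [0.2, -0.6, 0]}, {}, {}, {}]' | python3 shift.py
python3 - <<'E'
from h import *
snap('wrist','w5'); need([.5,-.13,.18],1.5)
a,b=[load(n)['pixels'][70:370,56:456] for n in('w4','w5')]
cv2.imwrite('pics/j.png',np.hstack([a,b]))
E
```

```text
time_s: 6.1
ee_pos: [0.4999, -0.1923, 0.2077]
eef_rot: [-3.14, -0.003, 2.761]
force: [1.1, 0.3, -0.1]
grip_width: 0.0321
grip_force: 40.0
time_s: 7.1
ee_pos: [0.5002, -0.1903, 0.2076]
eef_rot: [-3.138, 0.001, 1.498]
force: [0.4, 0.0, -0.7]
grip_width: 0.0322
grip_force: 40.0
time_s: 7.3
ee_pos: [0.5003, -0.1903, 0.2081]
eef_rot: [-3.138, 0.001, 1.504]
force: [-0.4, 0.4, -0.5]
grip_width: 0.0322
grip_force: 40.0
t 7.35 ee [ 0.5003 -0.1904  0.2083] [-3.1387e+00  1.2000e-03  1.5034e+00] F [ 0.47 -0.46 -1.27]
tool delta [ 0.0603 -0.0043  0.0282] rotvec [-0.0028  0.0012  0.0034] q6 end -0.18
time_s: 7.85
ee_pos: [0.4425, -0.1665, 0.2088]
eef_rot: [-3.14, 0.001, 1.501]
force: [0.3, -0.5, -1.0]
grip_width: 0.0325
grip_force: 40.0
t 7.9 ee [ 0.4425 -0.1665  0.2086] [-3.1393e+00  1.4000e-03  1.5013e+00] F [-0.2   0.51 -1.44]
tool delta [0.0405 0.0549 0.0284] rotvec [-0.0023  0.0014  0.0013] q6 end -0.18
```

View pics/j.png

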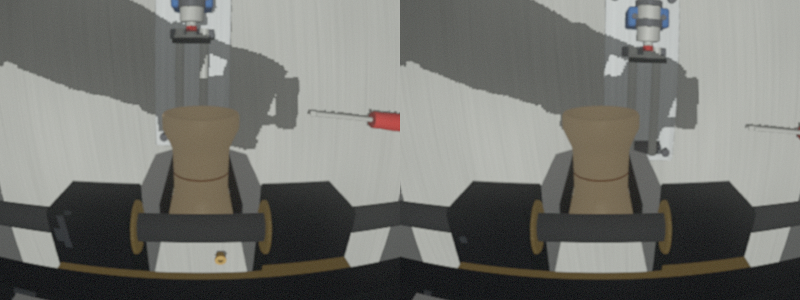

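The jig is clear in both views: pad at full-image (248,106) in w4 and (301,122) in w5, rails running down the image, sara held straight. I'll enlarge for pixel-accurate features.

```bash
python3 - <<'E'
from h import *
z=lambda n,x,y:cv2.convertScaleAbs(cv2.resize(load(n)['pixels'][y:y+120,x:x+80],(400,600),interpolation=cv2.INTER_CUBIC),alpha=1.6)
cv2.imwrite('pics/jz.png',np.hstack([z('w4',208,62),z('w5',261,72)]))
E
```

```text
(no output)
```

View pics/jz.png

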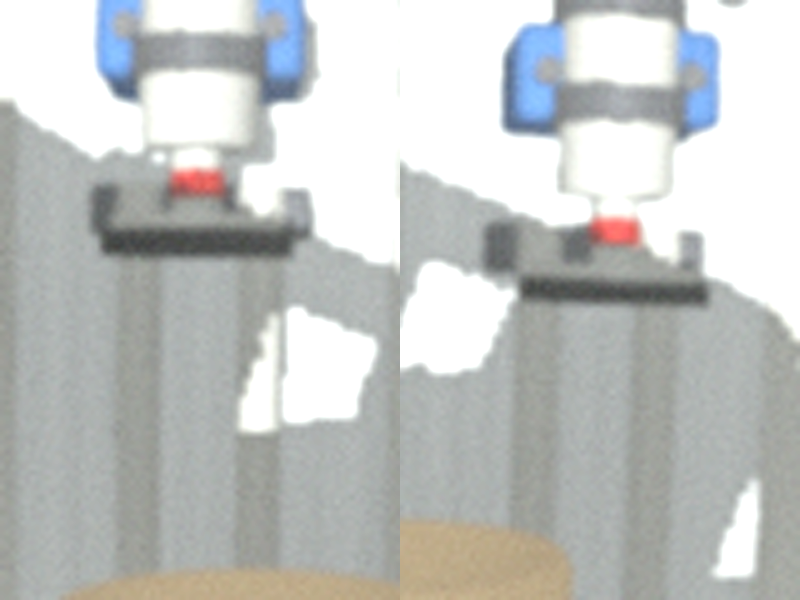

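The pad's face edge is at zoom y≈252 (x 100–296, w4) and y≈300 (x 520–708, w5). The rails' centres are near x≈138/259 (w4) and 536/656 (w5). I'll fit the rails by their dark profile and cast rays.

```bash
python3 - <<'E'
from h import *
Z={'w4':(208,62),'w5':(261,72)}
pad={'w4':((100,251),(296,251)),'w5':((120,298),(308,298))}
rail={'w4':((138,270,555),(259,440,555)),'w5':((137,320,510),(256,320,555))}
F=lambda n,x,y:(Z[n][0]+x/5-.4,Z[n][1]+y/5-.4)
rs=[]; L={0:[],1:[]}
for n in Z:
    c=load(n); g=cv2.GaussianBlur(cv2.cvtColor(c['pixels'],cv2.COLOR_BGR2GRAY),(3,5),0).astype(float)
    m=np.mean(pad[n],0); rs.append(ray(c,*F(n,*m),True))
    a,b=[plane(c,*F(n,*q),.055,True) for q in pad[n]]; print(n,'pad',((a+b)/2).round(4),'w',np.linalg.norm(a-b).round(4))
    for i,(x,y0,y1) in enumerate(rail[n]):
        P=[]
        for y in range(int(F(n,0,y0)[1]),int(F(n,0,y1)[1])+1):
            u=F(n,x,0)[0]; cols=np.arange(int(round(u))-7,int(round(u))+8); w=g[y,cols]; w=np.clip(np.percentile(w,70)-w-2,0,None)
            if w.sum()>5: P.append(plane(c,(cols*w).sum()/w.sum(),y,.031,True)[:2])
        P=np.array(P,np.float32); vx,vy,x0,y0=cv2.fitLine(P,cv2.DIST_HUBER,0,.01,.01).ravel(); s=np.sign(vy)
        xa=x0+vx/vy*(-.13-y0); print(n,'rail',i,len(P),'ang',np.arctan2(vy*s,vx*s).round(4),'x at y=-.13',xa.round(4),'rms',np.std((P-[x0,y0])@[-vy,vx]).round(5)); L[i].append(xa)
print('gap',np.subtract(L[1],L[0]))
p,e=tri(rs); print('pad tri',p.round(4),np.round(e,4))
E
```

```text
w4 pad [ 0.4972 -0.1083  0.055 ] w 0.0404
w4 rail 0 58 ang 1.4838 x at y=-.13 0.4819 rms 0.00019
w4 rail 1 24 ang 1.4906 x at y=-.13 0.5087 rms 0.00033
w5 pad [ 0.497  -0.1083  0.055 ] w 0.04
w5 rail 0 39 ang 1.4859 x at y=-.13 0.4813 rms 0.00014
w5 rail 1 48 ang 1.4902 x at y=-.13 0.5079 rms 0.00021
gap [0.02685568 0.02651989]
pad tri [ 0.4971 -0.1084  0.0531] [0.0001 0.0001]
```

The fit checks out: pad width 40 mm, rail gap 27 mm, pad height 53–55 mm, and the rail midline agrees with the pad. Jig angle is 1.487, pad (0.497,-0.1083), seat (0.4941,-0.1432). I'll lower the sara 12 mm short of the seat.

```bash
python3 -c "
from h import *
need([.4931,-.1552,.085],1.487)"
```

```text
t 7.9 ee [ 0.4425 -0.1665  0.2086] [-3.1393e+00  1.4000e-03  1.5013e+00] F [-0.2   0.51 -1.44]
tool delta [0.015  0.05   0.1235] rotvec [-0.0023  0.0014  0.0143] q6 end -0.22
```

Converted, 0.035 m is 0.7, 0.03 m is 0.6, 0.026 rad / 6.2832 = 0.0041.

```bash
echo '[{"pos": [0.15, 0.5, 0], "r": [0, 0, 0.0022]}, {"pos": [0.15, 0.5, 0]}, {"r": [-0.0003, 0.0041, 0]}, {"pos": [0, 0, 0.7]}, {"pos": [0, 0, 0.7]}, {"pos": [0, 0, 0.6]}, {"pos": [0, 0, 0.27]}, {}, {}, {}]' | python3 shift.py
python3 - <<'E'
from h import *
need([.4931,-.1552,.065],1.487)
E
```

```text
time_s: 8.9
ee_pos: [0.4938, -0.1527, 0.0965]
eef_rot: [3.14, -0.024, 1.487]
force: [-0.6, 0.5, -0.2]
grip_width: 0.032
grip_force: 40.0
t 8.9 ee [ 0.4938 -0.1527  0.0965] [ 3.1398 -0.024   1.4868] F [-0.65  0.53 -0.18]
tool delta [-0.0033 -0.0006  0.0314] rotvec [ 0.0018 -0.024  -0.0002] q6 end -0.22
```

Converted, 0.012 m is 0.24, 0.004 m is 0.08.

```bash
echo '[{"pos": [-0.06, -0.012, 0.24]}, {"pos": [0, 0, 0.24]}, {"pos": [0, 0, 0.08]}, {}, {}, {}]' | python3 shift.py
echo '[{"pos": [0, 0, 0.04]}, {}, {}]' | python3 shift.py
```

```text
time_s: 9.5
ee_pos: [0.4925, -0.1546, 0.0673]
eef_rot: [3.142, -0.025, 1.487]
force: [0.2, -0.1, -1.2]
grip_width: 0.0321
grip_force: 40.0
time_s: 9.8
ee_pos: [0.4923, -0.1545, 0.065]
eef_rot: [-3.141, -0.025, 1.487]
force: [0.3, 0.8, -0.9]
grip_width: 0.0322
grip_force: 40.0
```

Converted, 0.001 m is 0.02.

```bash
for i in 1 2; do echo '[{"pos": [0, 0, 0.02]}, {}, {}]' | python3 shift.py | egrep 'ee_pos|force:' ; done
echo '[{"pos": [0, 0, 0.02]}, {}, {}]' | python3 shift.py
```

```text
ee_pos: [0.4923, -0.1545, 0.0639]
force: [0.2, 1.0, -0.3]
grip_force: 40.0
ee_pos: [0.4923, -0.1545, 0.0629]
force: [0.3, -0.2, -0.5]
grip_force: 40.0
time_s: 10.7
ee_pos: [0.4924, -0.1546, 0.0624]
eef_rot: [-3.142, -0.024, 1.487]
force: [-3.6, 1.9, 7.1]
grip_width: 0.0324
grip_force: 40.0
```

Contact at z≈0.0626 with 7 N up and −3.6 N sideways, so I'll shift a little toward −x to centre it.

Converted, -0.0005 m is -0.01.

```bash
for i in 1; do echo '[{"pos": [0, -0.01, 0]}, {}, {}]' | python3 shift.py | egrep 'ee_pos|force:' ; done
echo '[{}, {}]' | python3 shift.py
```

```text
ee_pos: [0.492, -0.1545, 0.0622]
force: [-0.9, -0.8, 5.6]
grip_force: 40.0
time_s: 11.2
ee_pos: [0.492, -0.1546, 0.0623]
eef_rot: [3.141, -0.024, 1.487]
force: [-1.6, -0.4, 6.2]
grip_width: 0.0322
grip_force: 40.0
```

Converted, 0.002 m is 0.04, 0.00005 m is 0.001.

```bash
echo '[{"pos": [0.04, 0, 0.001]}, {"pos": [0.04, 0, 0.001]}, {"pos": [0.04, 0, 0.001]}, {"pos": [0.04, 0, 0.001]}, {}, {}]' | python3 shift.py | egrep 'ee_pos|force:'
for i in 1 2; do echo '[{"pos": [0.02, 0, 0]}, {"pos": [0.02, 0, 0]}, {}, {}]' | python3 shift.py | egrep 'ee_pos|force:'; done
```

```text
ee_pos: [0.4924, -0.1464, 0.062]
force: [-2.9, 0.2, 6.8]
grip_force: 40.0
ee_pos: [0.4925, -0.1448, 0.0621]
force: [-3.2, -3.2, 4.8]
grip_force: 40.0
ee_pos: [0.4927, -0.143, 0.0621]
force: [-3.6, -5.1, 4.3]
grip_force: 40.0
```

Touch was at about y=−0.1464 and the spring now reads 5 N. Another 3.5 mm to go, with a slight sideways trim.

Converted, 0.001 m is 0.02, -0.0003 m is -0.006.

```bash
echo '[{"pos": [0.02, -0.006, 0]}, {"pos": [0.02, 0, 0]}, {}, {}]' | python3 shift.py | egrep 'ee_pos|force:'
echo '[{"pos": [0.02, -0.004, 0]}, {"pos": [0.01, 0, 0]}, {}, {}]' | python3 shift.py
python3 - <<'E'
from h import *
snap('wrist','w6');F=[]
for i in range(10): ctrl.camera('side'); F.append(ctrl.get_obs()['force'])
print(np.mean(F,0),np.std(F,0)); need([0.497,-.14,.062],1.487)
s,d,w=load('w6'),snap('side','side6'),snap('scene','scene6')
z=lambda c,x,y,W,H,k:cv2.resize(c['pixels'][y:y+H,x:x+W],None,fx=k,fy=k,interpolation=cv2.INTER_CUBIC)
im=np.zeros((600,800,3),np.uint8); im[:,:400]=z(s,206,80,100,150,4); im[:300,400:]=z(w,225,155,80,60,5); im[300:,400:]=z(d,190,180,80,60,5); cv2.imwrite('pics/end.png',im)
E
```

```text
ee_pos: [0.4928, -0.1413, 0.0623]
force: [-1.8, -7.7, 4.0]
grip_force: 40.0
time_s: 13.4
ee_pos: [0.4929, -0.1401, 0.0624]
eef_rot: [3.141, -0.023, 1.487]
force: [-0.9, -10.4, 4.5]
grip_width: 0.0324
grip_force: 40.0
[ -1.70994806 -10.31202584   3.91622413] [0.67570981 0.37689061 0.44373048]
t 13.95 ee [ 0.4929 -0.1401  0.0624] [ 3.1409 -0.0226  1.4867] F [ -1.19 -10.27   4.59]
tool delta [0.0004 0.0041 0.0004] rotvec [ 0.0007 -0.0226 -0.0003] q6 end -0.19
```

View pics/end.png

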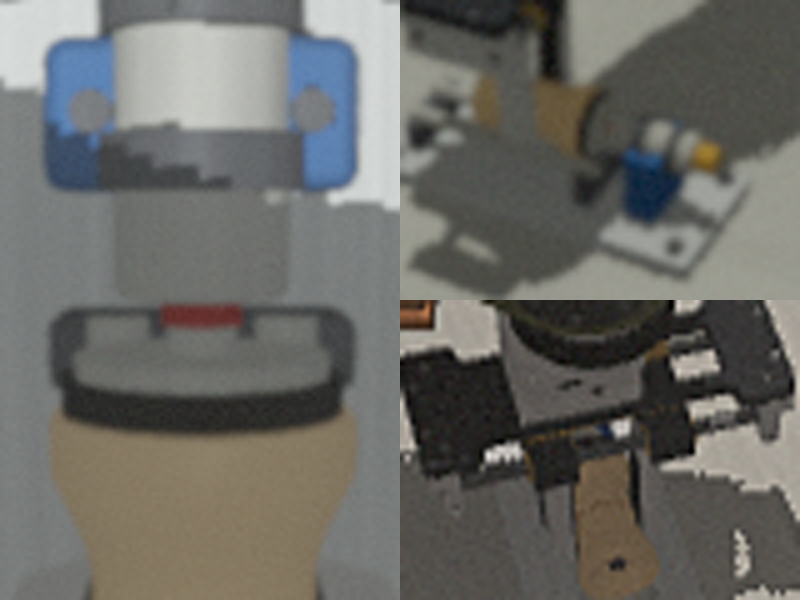

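The picture shows the big cup centred and square on the pad (pad centre x≈203, sara ≈204). The red band is about half into the barrel, and the bore faces the open end. The push is a steady 10.3 N and the 40 N grip is holding, so I'll hand in.

```bash
python3 -c "
from station import ctrl
print(ctrl.hand_in())"
```

```text
the job is handed in; nothing more can be done
None
```

The job is handed in: the beech sara lies on the rails with its big cup square on the stop, pushed at about 10 N with the red band half in, waist held at 40 N and small cup clear; the judge returned no verdict.

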